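# Filter cans in order of height on the test chassis

## Robot

A 6-joint arm with a two-finger parallel gripper is mounted at the origin on the work surface. World frame = base frame: x ahead of the robot, y to its left, z up, the work surface at z = 0. Lengths are in m, angles in rad, forces in N, time in s.
With the tool pointing down it reaches from about 0.275 to 0.825 m from the base axis. Payload 4.9 kg.
Tool frame: the origin (TCP) lies midway between the tips of the shut fingers; the grasp point (between the pads) lies 19 mm behind it (bot.grip_depth is the distance from the TCP to the grasp point, in m); y points along the fingers, x is the direction in which the jaws open and shut, and the axes are right-handed (so a half turn about y gives the same grasp; the last joint's range is limited). The gripper opens to 85 mm and grips with 20 to 120 N. Pads are 22 mm wide; open, the fingers measure 114 mm over their backs; the gripper's body (76 mm by 85 mm) begins 54 mm behind the grasp point. The pads swing forward as they close: fully open they stand 13 mm farther back than shut.
Start: joints at [-1.399, 0.326, -0.193, 1.052, 0, 1.437], TCP at [0.166, -0.524, 0.231] pointing down, gripper open.
Joint ranges: [-2.65, 2.65], [-0.97, 1.79], [-1.3, 1.35], [-1.93, 2.1], [-1.47, 1.37], [-3.14, 3.14]. Speed limits (rad/s): [2.57, 2.57, 3.14, 3.14, 3.14, 3.14].

## Interface

Orientations are given as a unit quaternion [w, x, y, z].
In Python, from cell import bot gives the robot as it stands. Calls block until the motion is done:
- bot.move_pose(position, orientation): joint-space move of the TCP to a pose.
- bot.move_linear(position, speed=0.15, rotation=None, until_force=None): straight line of the TCP; rotation=None keeps the orientation; speed is the mean speed in m/s. With until_force (N) it stops when the force on the tool has changed by that much, and returns True; else False.
- bot.goto_joints(angles): joint-space move.
- bot.set_gripper(opening, grasp_force=None): opening from 0.0 (shut) to 1.0 (fully open); grasp_force is the grip in N (None keeps the last); returns when the fingers have stopped.
- bot.wait(seconds).
- bot.solve_ik(position, orientation): joint angles nearest the present ones, or None.
- bot.camera(name): name is "scene" or "top"; returns the picture (480x640x3 uint8, red, green, blue); there is no depth.
- bot.calibration(name): a dict with "mtx" (3x3 intrinsics, pixels), "extrinsics" (4x4, takes a point from world to camera coordinates). Camera axes: x right, y down, z forward; pixel columns grow to the right and rows downward; lengths in m; the calibration is good to about 2 mm. A picture is of the moment at which its call begins. calibration takes no time and is no camera call.
A pose or a line that the arm cannot do raises bot.PlanningError and nothing moves.
- bot.close_job(): hands the job in, once; it reports no verdict.
Trained networks look in the newest picture that a camera, given by its name, has taken for a name from the list of things; names that differ only in an ending like _2 or _b are one class to them, and where a whole thing is asked for, a point or a joint stands for the part that bears it (a point fixed in the world has none). Each returns a list of dicts, best first, with "confidence" (0 to 1); they miss things now and then, are a little off and sometimes report something else, mostly with a low value. They report only what shows in the picture. A call takes as long as a camera call. They do not tell look-alikes from the thing itself.
- bot.search_frame(camera, thing): "bbox" ([left, top, width, height] in pixels, round what is visible of it).
Readings, each from a call of its own:
- bot.read_clock(): time.
- bot.read_joint_positions(): joint angles.
- bot.read_joint_vel(): joint speeds.
- bot.read_joint_efforts(): joint torques, N m.
- bot.read_position(): TCP position.
- bot.read_tool_rot(): TCP orientation.
- bot.read_ft_force(): force on the tool from outside, world axes, zero at the start.
- bot.read_moment(): the same for the moment, N m.
- bot.read_gripper_width(): opening from 0.0 (shut) to 1.0 (fully open).
Only numpy, scipy, OpenCV 4.12 (cv2) and the standard library are available. Lean on these libraries where they do the work, as an engineer would, in place of code of your own. Each camera call takes 0.05 s, during which the arm holds its last target.

## Task

Stand the four aluminium filter cans upright on the four black seats of the grey test chassis, one centred on each seat, in order of height: the shortest on the seat next to the brass post, rising to the tallest at the other end. Leave the glass valve standing where it is.

Things in the scene. Friction and masses are not known exactly. Their poses are not given: they have to be found in the camera images.
- can_a_center (a point): the shortest filter can: a plain round aluminium can, 36 mm in diameter and 42 mm tall, standing upright and loose on the bench; this point is its centre, 21 mm above its underside, z along its axis; between 59 and 133 g
- can_b_center (a point): the second shortest filter can: a plain round aluminium can, 36 mm in diameter and 60 mm tall, standing upright and loose on the bench; this point is its centre, 30 mm above its underside, z along its axis; between 71 and 159 g
- can_c_center (a point): the second tallest filter can: a plain round aluminium can, 36 mm in diameter and 78 mm tall, standing upright and loose on the bench; this point is its centre, 39 mm above its underside, z along its axis; between 83 and 185 g
- can_d_center (a point): the tallest filter can: a plain round aluminium can, 36 mm in diameter and 96 mm tall, standing upright and loose on the bench; this point is its centre, 48 mm above its underside, z along its axis; between 94 and 211 g
- seat1_top (a point): seat 1 of 4 in the row (numbered in order along the row): a flat round black disc, 48 mm in diameter, fixed on the grey test chassis; this point is the centre of its top face, 21 mm above the bench. The seats are 65 mm apart in a straight row; y runs along the row from seat 1 towards seat 4, x across it. The chassis is a grey bar 80 mm wide, 400 mm long and 18 mm high that is fixed to the bench at a different place and angle each time
- seat2_top (a point): seat 2 of 4 in the row (numbered in order along the row): a flat round black disc, 48 mm in diameter, fixed on the grey test chassis; this point is the centre of its top face, 21 mm above the bench. The seats are 65 mm apart in a straight row; y runs along the row from seat 1 towards seat 4, x across it. The chassis is a grey bar 80 mm wide, 400 mm long and 18 mm high that is fixed to the bench at a different place and angle each time
- seat3_top (a point): seat 3 of 4 in the row (numbered in order along the row): a flat round black disc, 48 mm in diameter, fixed on the grey test chassis; this point is the centre of its top face, 21 mm above the bench. The seats are 65 mm apart in a straight row; y runs along the row from seat 1 towards seat 4, x across it. The chassis is a grey bar 80 mm wide, 400 mm long and 18 mm high that is fixed to the bench at a different place and angle each time
- seat4_top (a point): seat 4 of 4 in the row (numbered in order along the row): a flat round black disc, 48 mm in diameter, fixed on the grey test chassis; this point is the centre of its top face, 21 mm above the bench. The seats are 65 mm apart in a straight row; y runs along the row from seat 1 towards seat 4, x across it. The chassis is a grey bar 80 mm wide, 400 mm long and 18 mm high that is fixed to the bench at a different place and angle each time
- post: brass earth post, round, 34 mm high, 24 mm across its foot, fixed on the chassis at one end of the row, 70 mm from the centre of the end seat (either seat 1 or seat 4; a low black terminal block, 16 mm high, is at the other end); origin at the centre of its foot, 18 mm above the bench
- valve_center (a point): bystander: a glass valve with a black base and a greenish-grey glass bulb, rounded at the top, 38 mm in diameter and 86 mm tall, standing loose among the cans; this point is its centre, half-way up
Things that resemble listed ones, but are neither listed nor needed, are in the scene too. Leave any orange look-alike of the part that bears can_d_center alone.

How it is judged:
At the end, for the whole second after the job is handed in: Counting from the brass post, the four cans stand in order shortest to tallest, one on each seat, each within 12 mm of its seat's centre, resting on it (height within 4 mm), upright within 0.1 rad, released and at rest (((horizontal distance between post and seat1_top below 0.12 m and horizontal distance between can_a_center and seat1_top below 0.012 m and z of can_a_center in the frame of seat1_top between 0.017 and 0.025 m and horizontal distance between can_b_center and seat2_top below 0.012 m and z of can_b_center in the frame of seat2_top between 0.026 and 0.034 m and horizontal distance between can_c_center and seat3_top below 0.012 m and z of can_c_center in the frame of seat3_top between 0.035 and 0.043 m and horizontal distance between can_d_center and seat4_top below 0.012 m and z of can_d_center in the frame of seat4_top between 0.044 and 0.052 m) or (horizontal distance between post and seat4_top below 0.12 m and horizontal distance between can_a_center and seat4_top below 0.012 m and z of can_a_center in the frame of seat4_top between 0.017 and 0.025 m and horizontal distance between can_b_center and seat3_top below 0.012 m and z of can_b_center in the frame of seat3_top between 0.026 and 0.034 m and horizontal distance between can_c_center and seat2_top below 0.012 m and z of can_c_center in the frame of seat2_top between 0.035 and 0.043 m and horizontal distance between can_d_center and seat1_top below 0.012 m and z of can_d_center in the frame of seat1_top between 0.044 and 0.052 m)) and angle between each of can_a_center, can_b_center, can_c_center, can_d_center's own z axis and vertical below 0.1 rad and linear speed of each of can_a, can_b, can_c, can_d below 0.02 m/s and angular speed of each of can_a, can_b, can_c, can_d below 0.3 rad/s); the robot touches nothing.
It fails at once if the glass valve is shifted by more than 20 mm or tipped by more than 0.3 rad (distance of valve_center from where it was at the start of the episode above 0.02 m or angle between valve_center's own z axis and vertical above 0.3 rad).
It also fails if it takes over 96 s, if anything falls off the work surface, if the arm or the gripper's body presses on something with over 40 N, if the wrist force passes 120 N, or if a joint passes its speed limit or range.

## Working session

There is one attempt and no reset: what is moved stays moved. The work goes in short steps, each a Python script; the robot and the scene stay as the last script left them, time stands still between calls to the robot, and variables do not carry over. Pictures are saved under pics/ and viewed, and the job is handed in when it is done.

```bash
ls; mkdir -p pics; python3 - <<'E'
from cell import bot
import cv2
for n in("scene","top"):
    im=bot.camera(n); cv2.imwrite(f"pics/{n}0.png",im[:,:,::-1])
    c=bot.calibration(n); print(n,c["mtx"],c["extrinsics"])
    for t in ("can_a_center","can_d_center","valve_center","post","seat1_top"):
        print(t,[([round(float(x)) for x in d["bbox"]],round(d["confidence"],2)) for d in bot.search_frame(n,t)])
print(bot.read_clock(),bot.read_tool_rot())
E
```

```text
pics
scene [[562.10183434   0.         316.30360835]
 [  0.         562.10183434 243.24213387]
 [  0.           0.           1.        ]] [[-0.49659542  0.86787895 -0.01338369  0.23455811]
 [ 0.65853895  0.36667793 -0.65717102 -0.31555152]
 [-0.56543739 -0.3351618  -0.75362267  1.34450436]
 [ 0.          0.          0.          1.        ]]
can_a_center [([396, 251, 18, 28], 0.92)]
can_d_center [([298, 157, 19, 43], 0.9), ([254, 163, 22, 46], 0.64)]
valve_center [([313, 191, 21, 43], 0.94)]
post [([382, 318, 14, 20], 0.81)]
seat1_top [([227, 275, 29, 24], 0.69)]
top [[515.09065537   0.         317.19950586]
 [  0.         515.09065537 242.04103446]
 [  0.           0.           1.        ]] [[-0.02387468 -0.99971034  0.00303938  0.03025134]
 [-0.99912547  0.0237561  -0.03440843  0.50773504]
 [ 0.03432626 -0.00385821 -0.99940323  1.11638108]
 [ 0.          0.          0.          1.        ]]
can_a_center [([239, 262, 14, 14], 0.54)]
can_d_center [([385, 269, 24, 18], 0.8), ([356, 296, 20, 20], 0.69)]
valve_center [([323, 272, 16, 15], 0.69)]
post [([222, 198, 14, 10], 0.48), ([385, 270, 22, 20], 0.44)]
seat1_top [([340, 170, 20, 22], 0.61)]
0.6 [-0.57031311  0.57033855 -0.41799374  0.4180169 ]
```

View pics/scene0.png

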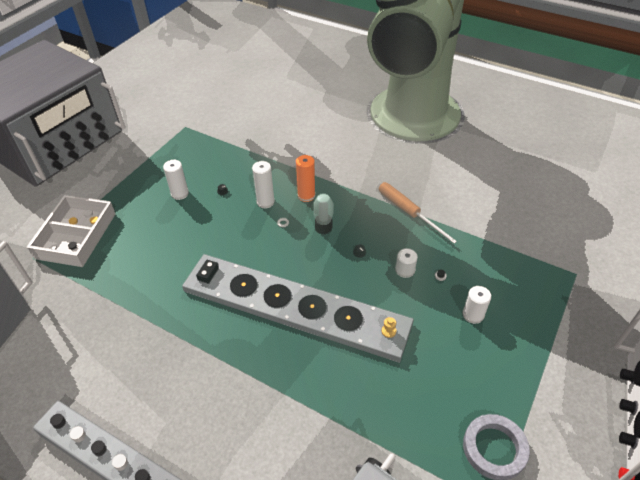

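View pics/top0.png

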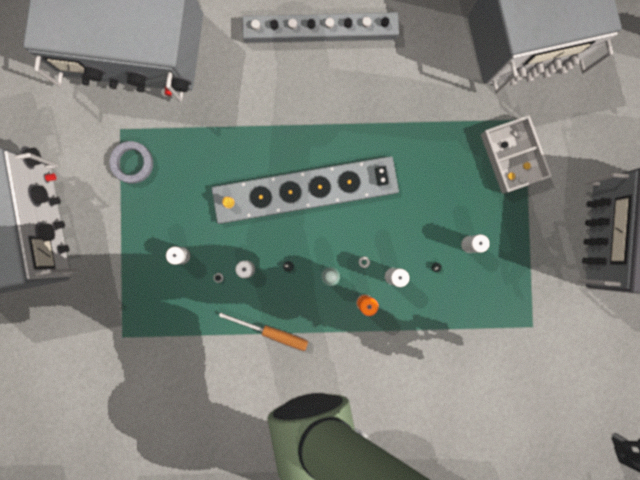

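```bash
python3 - <<'E'
import cv2
a=cv2.imread("pics/top0.png")[160:340,200:460]; cv2.imwrite("pics/topz.png",cv2.resize(a,None,fx=3,fy=3,interpolation=cv2.INTER_CUBIC))
a=cv2.imread("pics/scene0.png")[140:360,180:440]; cv2.imwrite("pics/scenez.png",cv2.resize(a,(709,600),interpolation=cv2.INTER_CUBIC))
E
```

```text
(no output)
```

View pics/topz.png

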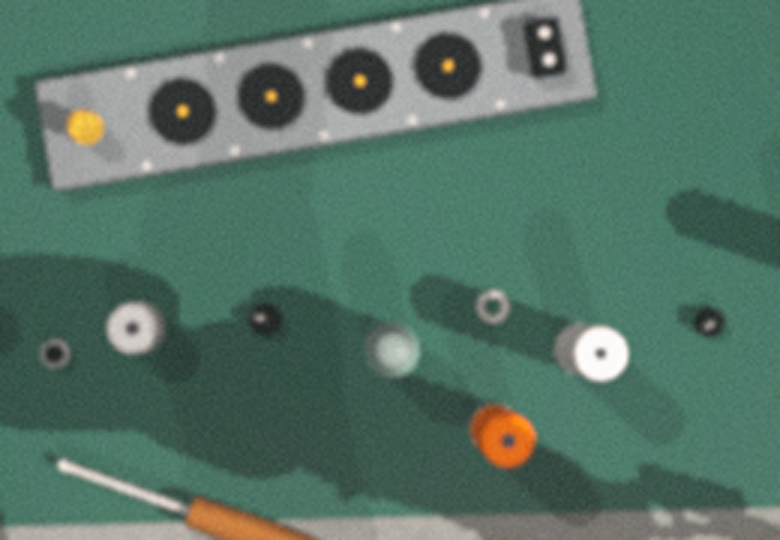

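View pics/scenez.png

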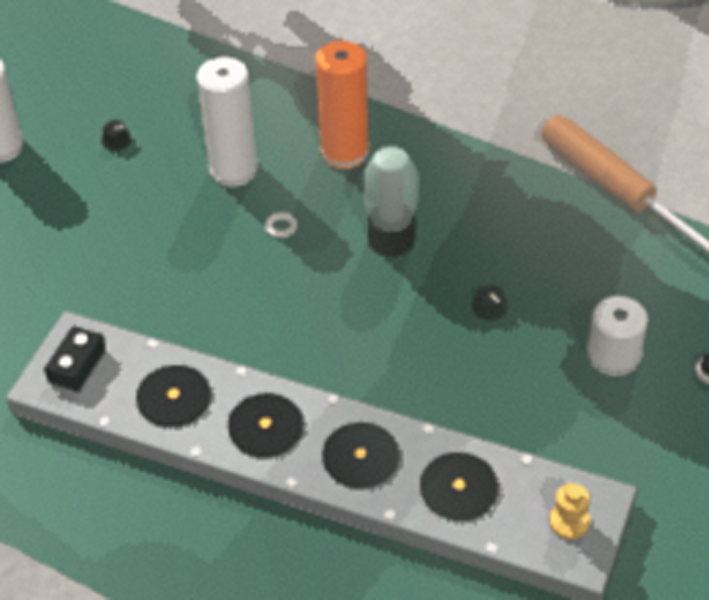

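```bash
cat > h.py <<'E'
import numpy as np, cv2
def ray(c,uv,z):
    K=np.array(c["mtx"]);E=np.array(c["extrinsics"]);R,t=E[:3,:3],E[:3,3]
    d=R.T@np.linalg.solve(K,[uv[0],uv[1],1]);o=-R.T@t
    return (o+d*(z-o[2])/d[2])
def proj(c,p):
    K=np.array(c["mtx"]);E=np.array(c["extrinsics"]);q=K@(E[:3,:3]@np.array(p)+E[:3,3]);return q[:2]/q[2]
def tri(cs,uvs):
    P=[np.array(c["mtx"])@np.array(c["extrinsics"])[:3] for c in cs]
    X=cv2.triangulatePoints(P[0],P[1],np.float64(uvs[0]).reshape(2,1),np.float64(uvs[1]).reshape(2,1)).ravel();return X[:3]/X[3]
E
python3 - <<'E'
from h import *
from cell import bot
ct,cs=bot.calibration("top"),bot.calibration("scene")
T=cv2.imread("pics/top0.png").astype(float);S=cv2.imread("pics/scene0.png").astype(float)
def dot(I,uv,r=3):
    g=I.mean(2);u,v=map(round,uv);w=g[v-r:v+r+1,u-r:u+r+1];k=np.unravel_index(w.argmin(),w.shape)
    u,v=u-r+k[1],v-r+k[0];w=g[v-2:v+3,u-2:u+3];w=np.clip(w.max()*.85-w,0,None);yy,xx=np.mgrid[-2:3,-2:3]
    return u+(w*xx).sum()/w.sum(),v+(w*yy).sum()/w.sum()
def yel(I,uv,r=4):
    u,v=map(round,uv);w=I[v-r:v+r+1,u-r:u+r+1];w=np.clip(w[:,:,2]-w[:,:,0]-50,0,None);yy,xx=np.mgrid[-r:r+1,-r:r+1]
    return u+(w*xx).sum()/w.sum(),v+(w*yy).sum()/w.sum()
for n,a,b in [("a",(244,269),(407,256)),("b",(177,255),(479,293)),("c?",(480,243),(173,165)),("d?",(400,277),(262,166)),("or",(369,307),(305,160))]:
    a=dot(T,a);b=dot(S,b);print(n,np.round(a,1),np.round(b,1),np.round(tri([ct,cs],[a,b]),4),[np.round(ray(ct,a,h)[:2]-ray(cs,b,h)[:2],4) for h in(.042,.06,.078,.096)])
L=[]
for k,(a,b) in enumerate([((349,182),(244,285)),((320,187),(277,295)),((290.5,192),(312,307)),((261,197),(348,318))]):
    a=yel(T,a);b=yel(S,b);p=ray(ct,a,.021);q=ray(cs,b,.021);print(np.round(a,1),np.round(b,1),p,q,tri([ct,cs],[a,b]));L.append((p+q)/2)
L=np.array(L);print(L,np.linalg.norm(np.diff(L,axis=0),axis=1))
m=L.mean(0);print(m,np.linalg.svd(L-m)[2][0])
E
```

```text
a [243.6 269. ] [407.  254.9] [0.4538 0.1755 0.0411] [array([-0.0006, -0.0006]), array([-0.0151, -0.0075]), array([-0.0297, -0.0144]), array([-0.0442, -0.0213])]
b [174. 255.] [479.6 293.6] [0.4868 0.3169 0.0591] [array([0.0138, 0.0061]), array([-0.0009,  0.0001]), array([-0.0155, -0.006 ]), array([-0.0301, -0.012 ])]
c? [480.2 242.9] [171.7 164.8] [ 0.4958 -0.3157  0.0769] [array([0.0297, 0.0199]), array([0.0147, 0.009 ]), array([-0.0002, -0.0018]), array([-0.0151, -0.0127])]
d? [399.7 277.3] [261.2 166. ] [ 0.43   -0.1453  0.0952] [array([0.0475, 0.028 ]), array([0.0316, 0.0182]), array([0.0158, 0.0083]), array([-0.    , -0.0016])]
or [368.9 306.6] [304.6 159.8] [ 0.373  -0.082   0.0942] [array([0.0475, 0.0265]), array([0.0312, 0.0171]), array([0.015 , 0.0077]), array([-0.0013, -0.0017])]
[348.9 181.4] [243.1 283.8] [ 0.63777328 -0.05380143  0.021     ] [ 0.63760728 -0.05303043  0.021     ] [ 0.63759731 -0.05348283  0.02072062]
[319.5 186.5] [276.8 294.6] [0.62831902 0.01025584 0.021     ] [0.62835469 0.01110753 0.021     ] [0.62819428 0.01058012 0.02046587]
[290.  191.6] [311.7 305.7] [0.61862825 0.07459485 0.021     ] [0.61899187 0.07533738 0.021     ] [0.61861174 0.07485299 0.02018448]
[260.4 196.6] [347.9 317.1] [0.60932209 0.13880628 0.021     ] [0.60946867 0.13948676 0.021     ] [0.60925541 0.13911914 0.02044606]
[[ 0.63769028 -0.05341593  0.021     ]
 [ 0.62833686  0.01068168  0.021     ]
 [ 0.61881006  0.07496612  0.021     ]
 [ 0.60939538  0.13914652  0.021     ]] [0.06477647 0.06498652 0.06486725]
[0.62355814 0.0428446  0.021     ] [-0.14550008  0.98935824 -0.        ]
```

```bash
python3 - <<'E'
from h import *
from cell import bot
ct,cs=bot.calibration("top"),bot.calibration("scene")
t=cv2.imread("pics/top0.png");s=cv2.imread("pics/scene0.png")
a=cv2.resize(t[240:272,160:192],(380,380),interpolation=cv2.INTER_NEAREST);b=cv2.resize(s[280:330,460:500],(320,400),interpolation=cv2.INTER_NEAREST)
cv2.imwrite("pics/b.png",np.hstack([a,b[:380]]))
for uv in((177,255.5),(176,255.5)): print(ray(ct,uv,.06))
for uv in((479.6,293.6),(480.5,293.5)):print(ray(cs,uv,.06))
print("valve",ray(ct,(331.5,277.5),.08))
for sg in(1,-1):
    x=np.array([.98936,.1455,0])*sg;y=np.array([0,0,-1.]);R=np.c_[x,y,np.cross(x,y)]
    from scipy.spatial.transform import Rotation as Ro
    q=Ro.from_matrix(R).as_quat()[[3,0,1,2]];print(q)
    for p in([.454,.1755,.005],[.487,.315,.15],[.496,-.316,.03],[.43,-.145,.04],[.6094,.139,.03],[.638,-.053,.17]):
        j=bot.solve_ik(p,list(q));print(p,None if j is None else np.round(j,2))
E
```

```text
[0.48546814 0.31068271 0.06      ]
[0.48551773 0.31276136 0.06      ]
[0.48750732 0.31672158 0.06      ]
[0.4866004  0.31793141 0.06      ]
valve [ 0.43277329 -0.00902829  0.08      ]
[-0.70522306  0.70522306  0.05157938 -0.05157938]
[0.454, 0.1755, 0.005] [ 0.22  0.5  -0.62  0.45  0.    1.64]
[0.487, 0.315, 0.15] [ 0.45  0.45 -0.23  0.89  0.    1.87]
[0.496, -0.316, 0.03] [-0.69  0.6  -0.33  0.64  0.    0.73]
[0.43, -0.145, 0.04] [-0.49  0.39 -0.68  0.5   0.    0.94]
[0.6094, 0.139, 0.03] [ 0.11  0.65 -0.22  0.7   0.    1.53]
[0.638, -0.053, 0.17] [-0.2   0.53 -0.03  1.01  0.    1.23]
[ 0.05157938 -0.05157938  0.70522306 -0.70522306]
[0.454, 0.1755, 0.005] [ 0.22  0.5  -0.62  0.45  0.   -1.5 ]
[0.487, 0.315, 0.15] [ 0.45  0.45 -0.23  0.89  0.   -1.27]
[0.496, -0.316, 0.03] [-0.69  0.6  -0.33  0.64  0.   -2.41]
[0.43, -0.145, 0.04] [-0.49  0.39 -0.68  0.5   0.   -2.2 ]
[0.6094, 0.139, 0.03] [ 0.11  0.65 -0.22  0.7   0.   -1.61]
[0.638, -0.053, 0.17] [-0.2   0.53 -0.03  1.01  0.   -1.91]
```

View pics/b.png

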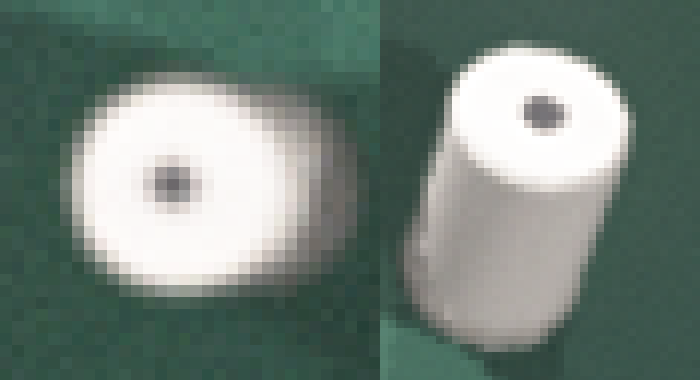

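The top view shows can b's dot at about (174, 255), and both cameras agree on it. All four can heights match their identities: a (0.454, 0.176), b (0.487, 0.317), c (0.496, -0.316), d (0.430, -0.145). The seat beside the post is at (0.609, 0.139). I'll start with can a.

```bash
cat > pp.py <<'E'
from h import *
from cell import bot
Q=[-0.70522306,0.70522306,0.05157938,-0.05157938]
CAN=dict(a=(.4538,.1755,.042),b=(.487,.317,.06),c=(.4957,-.3165,.078),d=(.430,-.146,.096))
SEAT=dict(a=(.6094,.1391),b=(.6188,.075),c=(.6283,.0107),d=(.6377,-.0534))
GR=dict(a=.024,b=.036,c=.048,d=.060)
def pick(k):
    x,y,h=CAN[k]; zt=GR[k]-bot.grip_depth
    bot.set_gripper(.8)
    bot.move_pose([x,y,h+.05],Q)
    bot.move_linear([x,y,zt],speed=.12)
    bot.set_gripper(0,grasp_force=35)
    print(k,"width",bot.read_gripper_width()*85,bot.read_position())
    bot.move_linear([x,y,zt+.135],speed=.2)
    print("lifted width",bot.read_gripper_width()*85,bot.read_ft_force(),bot.read_clock())
def place(k):
    x,y=SEAT[k]; zt=GR[k]-bot.grip_depth+.021
    bot.move_linear([x,y,zt+.115],speed=.25)
    bot.move_linear([x,y,zt+.008],speed=.15)
    print("touch",bot.move_linear([x,y,zt-.001],speed=.03,until_force=4),bot.read_position()[2]-zt)
    bot.set_gripper(.7)
    bot.move_linear([x,y,zt+.13],speed=.2)
    print(bot.read_clock())
E
python3 - <<'E'
from pp import *
pick("a");place("a")
cv2.imwrite("pics/s1.png",bot.camera("scene")[:,:,::-1])
E
```

```text
a width 35.20492833319952 [0.45432902 0.17563797 0.00615099]
lifted width 35.192324655401485 [-1.21637998 -0.25954109 -0.47337578] 5.725
touch True 0.0008847947188216632
8.8667
```

View pics/s1.png

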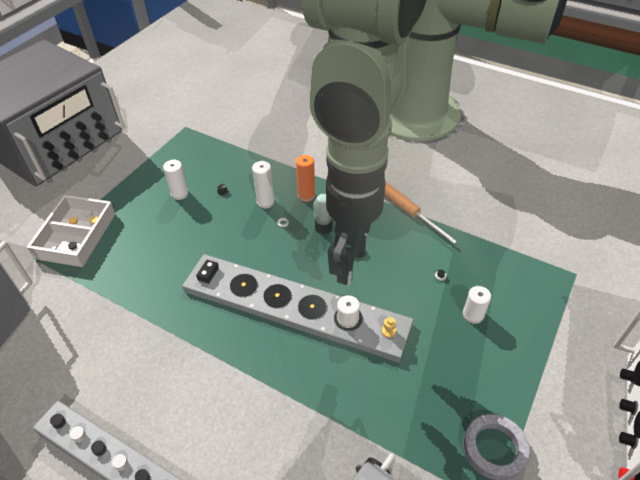

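Can a stands on the seat beside the post, at about (348, 313). Next are b, c and d.

```bash
python3 - <<'E'
from pp import *
for k in "bcd":
    pick(k);assert bot.read_gripper_width()*85>30;place(k)
bot.move_linear([.45,-.25,.25],speed=.3)
for n in("scene","top"): cv2.imwrite(f"pics/{n}2.png",bot.camera(n)[:,:,::-1])
print(bot.read_clock())
E
python3 -c "
import cv2
a=cv2.imread('pics/top2.png')[160:340,200:460]; cv2.imwrite('pics/topz2.png',cv2.resize(a,None,fx=3,fy=3,interpolation=cv2.INTER_CUBIC))"
```

```text
b width 34.782530239300144 [0.48734471 0.31732353 0.01822627]
lifted width 34.93485441232762 [ 0.2479895  -0.47783895 -2.00053743] 12.1917
touch True 0.0009685849042312816
15.7917
c width 34.68715954735056 [ 0.49607261 -0.3169293   0.03011095]
lifted width 34.78176812531378 [-0.09299743  0.27435608 -1.52921548] 19.7583
touch True 0.0006793157521822954
23.675
d width 35.230779568102214 [ 0.43040144 -0.14631306  0.04188648]
lifted width 34.746702520193566 [ 0.68318534 -0.42999406 -2.25513681] 27.1667
touch True 0.00037085884816281944
30.6
31.775
```

View pics/scene2.png

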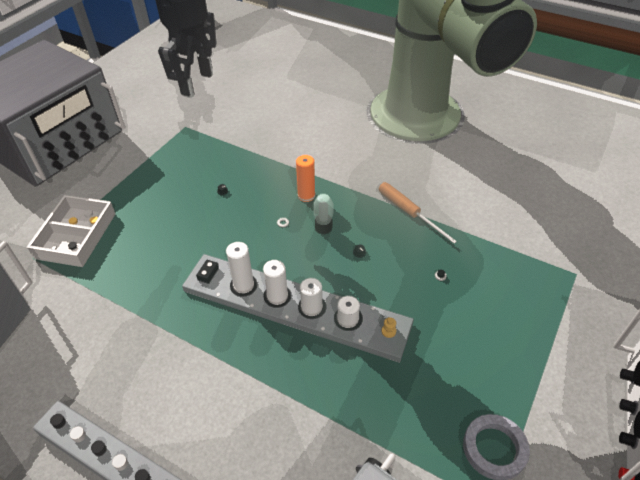

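View pics/topz2.png

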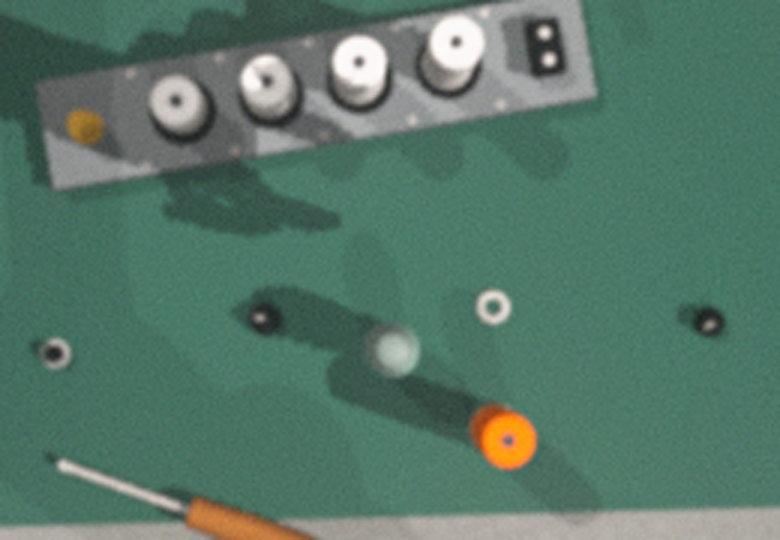

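The cans stand in order, from a at (348, 312) to d at (241, 268), and the valve at (323, 213) is where it was. I'll check the can positions numerically.

```bash
python3 - <<'E'
from pp import *
ct,cs=bot.calibration("top"),bot.calibration("scene")
ims={"t":cv2.imread("pics/top2.png"),"s":cv2.imread("pics/scene2.png")}
def dot(I,uv,r=3):
    g=I.astype(float).mean(2);u,v=map(round,uv);w=g[v-r:v+r+1,u-r:u+r+1];k=np.unravel_index(w.argmin(),w.shape)
    u,v=u-r+k[1],v-r+k[0];w=g[v-2:v+3,u-2:u+3];w=np.clip(w.max()*.85-w,0,None);yy,xx=np.mgrid[-2:3,-2:3]
    return u+(w*xx).sum()/w.sum(),v+(w*yy).sum()/w.sum()
for k in "abcd":
    p=[*SEAT[k],.021+CAN[k][2]]
    a=dot(ims["t"],proj(ct,p));b=dot(ims["s"],proj(cs,p))
    print(k,np.round((tri([ct,cs],[a,b])-p)*1000,1),"mm")
E
```

```text
a [ 1.8  0.5 -1.1] mm
b [ 2.8 -0.4  0.2] mm
c [ 1.6  1.2 -0.6] mm
d [ 1.   1.  -0.3] mm
```

```bash
python3 -c "
from cell import bot
bot.wait(.5);print(bot.close_job(),bot.read_clock())"
```

```text
the job is handed in; nothing more can be done
the job is handed in; nothing more can be done
```

All four cans stand on their seats in height order, shortest next to the brass post and tallest at the other end. I handed the job in at about 32 s of the 96 s allowed; the system reported no verdict.

- **Position:** triangulating the can tops from both cameras puts every can within 3 mm of its seat centre (limit 12 mm). Heights are within about 1 mm (limit 4 mm).
- **Uprightness:** the cans look upright in the last pictures. I did not measure tilt separately.
- **Bystanders:** in the last pictures, the glass valve and the orange look-alike stand where they were at the start, and the arm is clear of everything.

None of the checks failed or disagreed.

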